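# Drive the worn bush out of the conveyor bracket

### The job

Take the orange-handled ejector rod out of its white block and push it down through the bore of the dark steel carrier in the blue conveyor bracket until the worn yellow bush is driven fully out below; feel for the bore and press gently. Then stand the rod fully home in its white block, let go, and leave the other things where they are.

Things in the scene. Friction and masses are not known exactly. Their poses are not given: they have to be found in the camera images.
- rod: Loose ejector rod, 0.14 to 0.28 kg, standing upright in the white block. Origin: centre of its lower tip, z up towards the handle. Steel shaft 12 mm in diameter (tip chamfered 1.5 mm), z = 0 to 80 mm; steel collar 34 mm in diameter, 80 to 86 mm; orange square handle 24 x 24 mm, sides along the rod's x and y, 86 to 136 mm, nothing above it.
- holder: Fixed white plastic tool block, 80 x 80 mm, 90 mm high, origin at the centre of its underside, z up. A vertical round through hole, 20 mm in diameter, rim chamfered 3 mm, in its middle. The rod stands in it with its collar resting on the block's top (rod tip 10 mm above the table) and pulls out straight up.
- holder_mouth (a point): Centre of the hole at the top face of the white block, 90 mm above the table.
- bracket: Fixed blue bracket on a dark base plate 130 (x) x 190 (y) mm, origin at the centre of its underside, z up. Blue walls 105 mm high frame a slot along its y. In it is clamped an unyielding dark steel carrier 62 x 62 mm, 40 mm thick, flat top 110 mm above the table, with a vertical through bore 16 mm in diameter (rim chamfered 2 mm) in its middle. Over 35 N between rod and bracket does damage.
- slot_middle (a point): Middle of the slot, level with the carrier's top face (110 mm above the table); axes as the bracket's, y along the slot. The carrier is clamped anywhere up to 13 mm either way along y from here (centred in x), so the bore's axis is off by as much. This offset is not reported: see it, or feel for the bore with the rod on the flat top face.
- bush (a joint): How far the yellow bush (15 mm in diameter, 25 mm long, closed flat top) is driven down, m. At 0 its top is 8 mm below the carrier's top face; it starts at 0 to 0.006. Drag is about 9 N plus 60 N per m/s; it stays where left. At 0.032 its top is level with the carrier's underside: it is out, in the clear catch tube. Hard stop at 0.040.
- new_bush: Bystander: loose blue plastic ring 32 mm in diameter, 25 mm high, origin at the centre of its underside.
- cup: Bystander: loose steel cup 70 mm in diameter, 70 mm high, origin at the centre of its underside.
- wrench: Bystander: loose steel wrench 160 mm long lying flat, origin under its middle.
- jar: Bystander: loose jar 64 mm in diameter, 80 mm high, origin at the centre of its underside.
Things that resemble listed ones, but are neither listed nor needed, are in the scene too. Leave any green look-alike of the rod alone.

How it is judged:
On the way, in this order (a step that is already met when the one before it is completed fails the run):
1. the rod is lifted clear of its block, tip above the block's top (z of rod in the frame of holder_mouth above 0.005 m), for 0.1 s.
2. the bush is driven out of the carrier (value of joint bush above 0.032 m), for 0.1 s.
At the end, for the whole second after the job is handed in: The bush is driven at least 32 mm down (wholly below the carrier); the rod stands upright (within 0.1 rad) in the white block's hole, its collar within 4 mm of the block's top, released and at rest (value of joint bush above 0.032 m and horizontal distance between rod and holder_mouth below 0.008 m and z of rod in the frame of holder below 0.014 m and angle between rod's own z axis and vertical below 0.1 rad and linear speed of rod below 0.02 m/s); the robot touches nothing.
It fails at once if rod and bracket (with carrier and bush) press on one another with more than 35 N (contact force between rod and bracket above 35 N).
It fails at once if a bystander is moved by more than 20 mm (distance of any of new_bush, cup, wrench, jar from where it was at the start of the episode above 0.02 m).
It also fails if it takes over 72 s, if anything falls off the work surface, if the arm or the gripper's body presses on something with over 40 N, if the wrist force passes 120 N, or if a joint passes its speed limit or range.

### The arm

A 6-joint arm with a two-finger parallel gripper is mounted at the origin on the work surface. World frame = base frame: x ahead of the robot, y to its left, z up, the work surface at z = 0. Lengths are in m, angles in rad, forces in N, time in s.
With the tool pointing down it reaches from about 0.25 to 0.725 m from the base axis. Payload 4 kg.
Tool frame: the origin (TCP) lies midway between the tips of the shut fingers; the grasp point (between the pads) lies 19 mm behind it (ctrl.tcp_to_grasp is the distance from the TCP to the grasp point, in m); z points along the fingers, y is the line along which they close (so a half turn about z gives the same grasp; the last joint's range is limited). The gripper opens to 85 mm and grips with 20 to 120 N. Pads are 22 mm wide; open, the fingers measure 114 mm over their backs; the gripper's body (76 mm by 85 mm) begins 54 mm behind the grasp point. The pads swing forward as they close: fully open they stand 13 mm farther back than shut.
Start: joints at [1.136, 0.241, 0.005, 1.335, 0, 1.571], TCP at [0.211, 0.453, 0.231] pointing down, gripper open.
Joint ranges: [-2.72, 2.72], [-1.05, 1.87], [-1.09, 1.28], [-1.99, 2.15], [-1.42, 1.44], [-3.14, 3.14]. Speed limits (rad/s): [2.79, 2.79, 3.14, 3.14, 3.14, 3.14].

### API

Orientations are given as a unit quaternion [w, x, y, z].
In Python, from cell import ctrl gives the robot as it stands. The module is installed in compiled form; this text tells all that it offers.
- The arm moves only by the tool jog_arm, never from a script. Its argument "deltas" is a list of rows, each an object with "xyz": the shift along the tool's x, y, z in cm, a list of three; "spin": the turn about the tool's z in degrees. In form: [{"xyz": [x, y, z], "spin": spin}, ...]. A call has 1 to 20 rows; each row shifts and turns the commanded pose from where the row before left it, along the tool's axes as they then stand; what a row does not reach is not made up. A row lasts 1/10 s, in which the tool goes at most 50 mm and 8.59 degrees, less where a joint would pass 70% of its speed; a pose out of reach is approached as far as the arm can. A call with a gripper value outside its range is refused whole. "claw" is the opening, from -1 (shut) to 1 (fully open), so that 0 is half open, set as the call begins (left out, the last holds). The fingers move at their own pace and stop on an object; the grip force is fixed at half the most. Time passes only in rows, so rows that do not move let the fingers close. It gives the time, the measured TCP pose, the force, the opening and the grip force at its end, in the units of the state.
- ctrl.get_obs(): the state, without advancing time (a new reading comes with each control period).
- ctrl.read_camera(name): name is "scene" or "top"; returns the picture (480x640x3 uint8, blue, green, red); there is no depth.
- ctrl.get_calibration(name): a dict with "fx", "fy", "cx", "cy" (pixels), "k1" (the pictures are not rectified: a ray, as slopes to the right and down, at radius r is drawn at 1 + k1 r^2 times it, then the intrinsics apply), "origin" and "rotation" of the camera in the world. Camera axes: x right, y down, z forward; pixel columns grow to the right and rows downward; lengths in m; the calibration is good to about 2 mm. A picture is of the moment at which its call begins. get_calibration takes no time and is no camera call.
- ctrl.close_job(): hands the job in; it is judged then, once.
The state is a dict: "t": time; "q": joint angles; "joint_velocities": joint speeds; "tau": joint torques, N m; "ee_pos": TCP position; "tcp_rot": TCP orientation; "wrist_force": force on the tool from outside, world axes, zero at the start; "wrist_torque": the same for the moment, N m; "grip_width": opening from 0.0 (shut) to 1.0 (fully open); "grasp_force": force on a finger pad.
Only numpy, scipy, OpenCV 4.12 (cv2) and the standard library are available. Lean on these libraries where they do the work, as an engineer would, in place of code of your own. Each camera call takes 0.05 s, during which the arm holds its last target. There are 200 camera calls.

## Working session

There is one attempt and no reset: what is moved stays moved. The work goes in short steps, Python scripts to look and compute and a tool call to move; the robot and the scene stay as the last step left them, time stands still between calls to the robot, and variables do not carry over. Pictures are saved under pics/ and viewed, at most 10 in all, crops included, and the job is handed in when it is done.

Besides the shell and the picture viewer there is one more tool, called after "Emit:" as name(argument=value, ...), one argument or row to a line, values as JSON. jog_arm: Moves the arm, as the interface text tells. Its arguments: {"type":"object","properties":{"deltas":{"type":"array"},"claw":{"type":"number"}},"required":["deltas"]}

```bash
mkdir -p pics; cat > h.py <<'E'
import numpy as np, cv2
from cell import ctrl
def grab(name,fn):
    im=np.array(ctrl.read_camera(name)); cv2.imwrite('pics/'+fn,im); return im
def ray(name,u,v):
    c=ctrl.get_calibration(name)
    d=np.array([(u-c['cx'])/c['fx'],(v-c['cy'])/c['fy']]); s=d.copy()
    for _ in range(20): s=d/(1+c['k1']*(s@s))
    return np.array(c['origin']), np.array(c['rotation'])@np.array([s[0],s[1],1])
def onz(name,u,v,z):
    o,d=ray(name,u,v); return o+d*(z-o[2])/d[2]
E
python3 - <<'E'
from h import *
for n in('top','scene'):
    grab(n,n+'0.png'); c=ctrl.get_calibration(n); print(n,c)
print(ctrl.get_obs(),ctrl.tcp_to_grasp)
E
```

```text
top {'fx': 590.727522542775, 'fy': 590.727522542775, 'cx': 318.6323133159276, 'cy': 236.84775652758444, 'k1': -0.1401687519623534, 'origin': array([ 0.38719652, -0.02290975,  1.10082046]), 'rotation': array([ 0.0533907 , -0.69770817,  0.71213908, -0.05666281])}
scene {'fx': 602.0795600257198, 'fy': 602.0795600257198, 'cx': 321.50809765264404, 'cy': 237.75623665600577, 'k1': -0.08208062344727435, 'origin': array([ 1.27191346, -0.16158396,  0.82887211]), 'rotation': array([-0.30446047,  0.71097014,  0.58730342, -0.23853716])}
{'t': 0.1, 'q': array([ 1.13598848e+00,  2.41329245e-01,  3.89886331e-03,  1.33521612e+00,
       -1.38410356e-05,  1.57079430e+00]), 'joint_velocities': array([ 0.00068749, -0.00059437,  0.00587747,  0.00096331, -0.00012483,
       -0.00227724]), 'tau': array([ 9.07138565e-04, -3.73136866e+01,  2.53010666e+01,  1.08337234e-02,
        1.11390650e-04,  1.26883924e-05]), 'ee_pos': array([0.21038908, 0.4529725 , 0.23052141]), 'tcp_rot': array([-1.92779886e-04,  2.15694297e-01,  9.76460503e-01, -9.04801745e-04]), 'wrist_force': array([ 0.50474002,  0.18699269, -0.03223653]), 'wrist_torque': array([ 0.01227238,  0.04766506, -0.02775807]), 'grasp_force': 0.0, 'grip_width': 0.9998758496724093} 0.0187
```

View pics/top0.png

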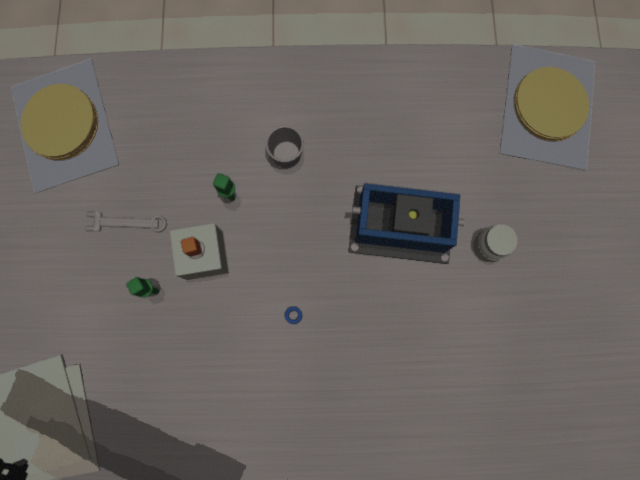

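View pics/scene0.png

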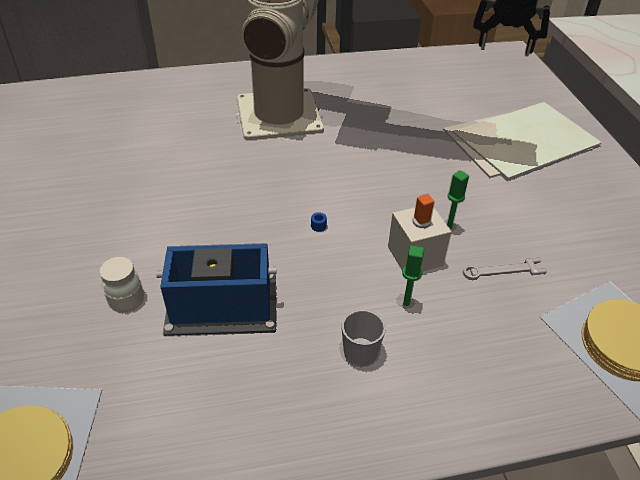

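The top view shows the orange handle at (191,246) on the block at (196,251). The carrier is at (413,214) with yellow in its bore, and the green look-alikes are at (224,185) and (140,287). The scene view shows the handle at (424,208) and the bore at (212,264).

```bash
sed -i "s/np.array(c\['rotation'\])@/R.from_quat(np.array(c['rotation'])[[1,2,3,0]]).as_matrix()@/; 2a from scipy.spatial.transform import Rotation as R" h.py
python3 - <<'E'
from h import *
t=cv2.imread('pics/top0.png'); s=cv2.imread('pics/scene0.png')
def blob(im,lo,hi,box):
    x0,y0,x1,y1=box; m=np.zeros(im.shape[:2],np.uint8)
    m[y0:y1,x0:x1]=cv2.inRange(cv2.cvtColor(im,cv2.COLOR_BGR2HSV),lo,hi)[y0:y1,x0:x1]
    return m
def rep(name,m,z):
    c=max(cv2.findContours(m,0,2)[0],key=cv2.contourArea); r=cv2.minAreaRect(c)
    P=[onz(name,*p,z)[:2] for p in cv2.boxPoints(r)]
    e=np.array(P[1])-P[0]; print(name,np.round(r[0],1),np.round(r[1],1),'ctr',np.mean(P,0).round(4),'ang',np.degrees(np.arctan2(e[1],e[0])).round(1),'len',np.linalg.norm(e).round(4),np.linalg.norm(np.array(P[2])-P[1]).round(4))
hsv=cv2.cvtColor(t,cv2.COLOR_BGR2HSV)
print(hsv[236:262:3,180:206:3,2])
m=blob(t,(3,120,60),(18,255,255),(170,225,215,275)); rep('top',m,.146)
m2=blob(t,(3,120,150),(18,255,255),(170,225,215,275)); 
if m2.any(): rep('top',m2,.146)
w=blob(t,(0,0,150),(180,60,255),(165,215,230,285)); rep('top',w,.09)
y=blob(t,(20,80,60),(35,255,255),(395,195,432,235)); rep('top',y,.1)
y=blob(s,(20,80,60),(35,255,255),(195,245,232,285)); rep('scene',y,.1)
b=blob(t,(100,100,20),(125,255,255),(345,170,470,260)); rep('top',b,.105)
d=blob(t,(0,0,30),(180,255,75),(385,190,440,240))
a=cv2.resize(t[220:280,165:235],None,fx=5,fy=5,interpolation=cv2.INTER_CUBIC)
c=cv2.resize(t[180:250,350:470],None,fx=5,fy=5,interpolation=cv2.INTER_CUBIC)
o=np.zeros((600,800,3),np.uint8); o[:300,:350]=a; o[:350,350:][:, :450]=c[:350,:450]
sc=cv2.resize(s[240:290,185:245],None,fx=5,fy=5); o[350:600,350:650]=sc; 
cv2.imwrite('pics/c1.png',o)
E
```

```text
[[132 131 131 129 115 130 131 132 131]
 [130 115 123 124 123  63 117 132 132]
 [110 125 123 127 126  74  54 109 132]
 [129 124 125 124 126 109  49 120 111]
 [132 122 125 124 124 121  50  95 104]
 [132 119 123 108  82  59  52  69  95]
 [132 129  81  54  56  56  75  92 128]
 [133 133 131 105 100 108  98 121 131]
 [132 133 133 132 131 131 132 131 133]]
top [189. 245.] [14.6 14.6] ctr [0.5279 0.1843] ang -77.0 len 0.0241 0.0243Traceback (most recent call last):
  File "<stdin>", line 16, in <module>
  File "<stdin>", line 8, in rep
ValueError: max() iterable argument is empty
```

```bash
cat >> h.py <<'E'
def blob(im,lo,hi,box):
    x0,y0,x1,y1=box; m=np.zeros(im.shape[:2],np.uint8)
    m[y0:y1,x0:x1]=cv2.inRange(cv2.cvtColor(im,cv2.COLOR_BGR2HSV),lo,hi)[y0:y1,x0:x1]
    return m
def rep(name,m,z):
    if not m.any(): print('empty'); return
    c=max(cv2.findContours(m,0,2)[0],key=cv2.contourArea); r=cv2.minAreaRect(c)
    P=[onz(name,*p,z)[:2] for p in cv2.boxPoints(r)]
    e=np.array(P[1])-P[0]; print(name,np.round(r[0],1),np.round(r[1],1),'ctr',np.mean(P,0).round(4),'ang',np.degrees(np.arctan2(e[1],e[0])).round(1),'len',np.linalg.norm(e).round(4),np.linalg.norm(np.array(P[2])-P[1]).round(4))
E
python3 - <<'E'
from h import *
t=cv2.imread('pics/top0.png'); s=cv2.imread('pics/scene0.png')
w=blob(t,(0,0,120),(180,255,255),(165,215,230,285)); w&=~blob(t,(3,120,60),(18,255,255),(0,0,640,480));
print(t[270,190],t[300,190],t[214,405],t[214,380])
hs=cv2.cvtColor(t,cv2.COLOR_BGR2HSV); print(hs[214,413],hs[200:206,413],hs[250,170:176])
rep('top',w,.09)
y=blob(t,(20,80,60),(35,255,255),(395,195,432,235)); rep('top',y,.1)
y=blob(s,(20,80,60),(35,255,255),(195,245,232,285)); rep('scene',y,.1)
b=blob(t,(100,100,20),(125,255,255),(345,170,470,260)); rep('top',b,.105)
o_=blob(s,(3,120,60),(18,255,255),(400,185,450,235)); ys,xs=np.where(o_); print('sc orange',xs.min(),xs.max(),ys.min(),ys.max())
# two-view pts
for n,p in (('green A top',(222,182)),('green B top',(137,287))): print(n,onz('top',*p,.13).round(3))
a=cv2.resize(t[220:280,165:235],None,fx=5,fy=5,interpolation=cv2.INTER_CUBIC)
c=cv2.resize(t[185:245,380:470],None,fx=5,fy=5,interpolation=cv2.INTER_CUBIC)
o=np.zeros((600,800,3),np.uint8); o[:300,:350]=a; o[:300,350:800]=c
o[300:550,350:650]=cv2.resize(s[240:290,185:245],None,fx=5,fy=5); o[300:600,:350]=cv2.resize(s[180:240,390:460],None,fx=5,fy=5)
cv2.imwrite('pics/c1.png',np.clip(o*1.5,0,255).astype(np.uint8))
E
```

```text
[122 132 130] [101 103 110] [58 61 60] [56 56 58]
[ 31 140 131] [[45  8 61]
 [10 13 59]
 [30  9 58]
 [15  8 61]
 [30  9 58]
 [15  9 59]] [[ 11  18 111]
 [  9  16 111]
 [ 26  15 119]
 [ 33  18 128]
 [ 39  20 130]
 [ 38  21 132]]
top [194.3 249. ] [45.3 45.5] ctr [0.5291 0.1871] ang -82.4 len 0.0802 0.0797
top [412.  214.5] [7. 8.] ctr [ 0.5803 -0.1917] ang -91.0 len 0.014 0.0124
scene [212. 265.] [2. 6.] ctr [ 0.5779 -0.193 ] ang 79.8 len 0.0099 0.0045
top [407.8 218.1] [100.3  59.2] ctr [ 0.5736 -0.1839] ang -8.4 len 0.1039 0.1752
sc orange 414 433 194 223
green A top [0.637 0.133 0.13 ]
green B top [0.461 0.275 0.13 ]
```

View pics/c1.png

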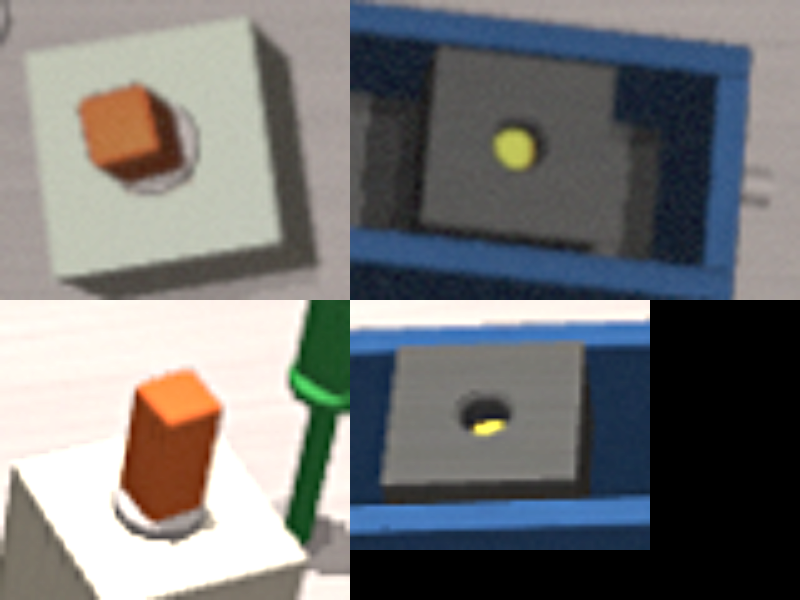

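The crop shows the handle's top face, turned about 13°, with its collar visible below. The bore centre sits at about top (413.8,214) and scene (212,263).

Emit:
jog_arm(
  deltas=[
    {"xyz": [-1.5, -0.4, 0], "spin": 2},
    {"xyz": [0, 0, 0], "spin": -2},
    {"xyz": [-3.5, -0.96, 0], "spin": 0},
    {"xyz": [-3.5, -0.96, 0], "spin": 0},
    {"xyz": [-3.5, -0.96, 0], "spin": 0},
    {"xyz": [-3.5, -0.96, 0], "spin": 0},
    {"xyz": [-3.5, -0.96, 0], "spin": 0},
    {"xyz": [-3.5, -0.96, 0], "spin": 0},
    {"xyz": [-3.5, -0.96, 0], "spin": 0},
    {"xyz": [-3.5, -0.96, 0], "spin": 0},
    {"xyz": [-3.5, -0.96, 0], "spin": 0},
    {"xyz": [-3.5, -0.96, 0], "spin": 0},
    {"xyz": [-3.5, -0.96, 0], "spin": 0},
    {"xyz": [0, 0, 0], "spin": 8},
    {"xyz": [0, 0, 0], "spin": 8},
    {"xyz": [0, 0, 0], "spin": 8},
    {"xyz": [0, 0, 0], "spin": 8},
    {"xyz": [0, 0, 0], "spin": 8},
    {"xyz": [0, 0, 0], "spin": 8},
    {"xyz": [0, 0, 0], "spin": 4},
  ],
  claw=0.3,
)

```text
t: 2.1
ee_pos: [0.5269, 0.1854, 0.2307]
tcp_rot: [-0.0, 0.623, 0.782, -0.001]
wrist_force: [0.5, 0.6, -0.4]
grip_width: 0.648
grasp_force: 0.0
```

```bash
cat >> h.py <<'E'
def pose():
    o=ctrl.get_obs(); M=R.from_quat(np.array(o['tcp_rot'])[[1,2,3,0]]).as_matrix(); return o,M
def go(x,y,z,yang=None):
    o,M=pose(); d=np.array([x,y,z])-o['ee_pos']
    ya=np.degrees(np.arctan2(M[1,1],M[0,1]))
    print('t',o['t'],'tcp',o['ee_pos'].round(4),'yang',ya.round(2),'tilt',M[:,2].round(4),'tool cm',(M.T@d*100).round(2),'spin',None if yang is None else round(ya-yang,2),'F',o['wrist_force'].round(2),'T',o['wrist_torque'].round(2),'g',round(o['grip_width'],3),o['grasp_force'])
E
python3 - <<'E'
from h import *
print(onz('top',413.8,214,.11).round(4),onz('scene',212,263,.11).round(4),onz('top',194.3,249,.09),onz('scene',424.5,209,.12).round(4))
# carrier centre: middle of slot line from bracket
go(.528,.185,.103,13)
E
```

```text
[ 0.5791 -0.1932  0.11  ] [ 0.5829 -0.1923  0.11  ] [0.52892213 0.18703913 0.09      ] [0.5281 0.1876 0.12  ]
t 2.1 tcp [0.5269 0.1854 0.2307] yang 12.86 tilt [-1.3e-03 -5.0e-04 -1.0e+00] tool cm [-0.07  0.12 12.77] spin -0.14 F [ 0.54  0.63 -0.41] T [ 0.03 -0.01 -0.02] g 0.648 0.0
```

Emit:
jog_arm(
  deltas=[
    {"xyz": [-0.1, 0.12, 1.5], "spin": 0},
    {"xyz": [0, 0, 1.5], "spin": 0},
    {"xyz": [0, 0, 1.5], "spin": 0},
    {"xyz": [0, 0, 1.5], "spin": 0},
    {"xyz": [0, 0, 1.5], "spin": 0},
    {"xyz": [0, 0, 1.5], "spin": 0},
    {"xyz": [0, 0, 1.5], "spin": 0},
    {"xyz": [0, 0, 1.2], "spin": 0},
    {"xyz": [0, 0, 0.8], "spin": 0},
    {"xyz": [0, 0, 0.2], "spin": 0},
    {"xyz": [0, 0, 0], "spin": 0},
  ],
)

```text
t: 3.2
ee_pos: [0.5286, 0.1849, 0.1042]
tcp_rot: [-0.0, 0.622, 0.783, -0.0]
wrist_force: [0.5, 0.0, 0.3]
grip_width: 0.652
grasp_force: 0.0
```

Emit:
jog_arm(
  deltas=[
    {"xyz": [0, 0, 0], "spin": 0},
    {"xyz": [0, 0, 0], "spin": 0},
    {"xyz": [0, 0, 0], "spin": 0},
    {"xyz": [0, 0, 0], "spin": 0},
    {"xyz": [0, 0, 0], "spin": 0},
    {"xyz": [0, 0, 0], "spin": 0},
    {"xyz": [0, 0, 0], "spin": 0},
    {"xyz": [0, 0, 0], "spin": 0},
  ],
  claw=-1,
)

```text
t: 4.0
ee_pos: [0.5293, 0.1851, 0.1052]
tcp_rot: [0.001, 0.622, 0.783, 0.001]
wrist_force: [-0.1, -0.7, 5.1]
grip_width: 0.274
grasp_force: 59.6
```

```bash
python3 - <<'E'
from h import *
go(.528,.185,.21)
E
```

```text
t 4.0 tcp [0.5293 0.1851 0.1052] yang 13.09 tilt [ 1.8e-03  6.0e-04 -1.0e+00] tool cm [  0.02  -0.11 -10.48] spin None F [-0.15 -0.67  5.13] T [ 0.04  0.06 -0.01] g 0.274 59.58815932273865
```

Emit:
jog_arm(
  deltas=[
    {"xyz": [0, 0, -0.5], "spin": 0},
    {"xyz": [0, 0, -1], "spin": 0},
    {"xyz": [0, 0, -1.2], "spin": 0},
    {"xyz": [0, 0, -1.2], "spin": 0},
    {"xyz": [0, 0, -1.5], "spin": 0},
    {"xyz": [0, 0, -1.5], "spin": 0},
    {"xyz": [0, 0, -1.5], "spin": 0},
    {"xyz": [0, 0, -1.5], "spin": 0},
    {"xyz": [0, 0, -1.5], "spin": 0},
    {"xyz": [0, 0, -1], "spin": 0},
    {"xyz": [0, 0, -0.5], "spin": 0},
    {"xyz": [0, 0, 0], "spin": 0},
  ],
)

```text
t: 5.2
ee_pos: [0.529, 0.185, 0.2342]
tcp_rot: [0.0, 0.622, 0.783, 0.001]
wrist_force: [-0.4, 0.5, -1.5]
grip_width: 0.277
grasp_force: 58.8
```

Emit:
jog_arm(
  deltas=[
    {"xyz": [-1, -0.1, 0], "spin": 0},
    {"xyz": [-2, -0.2, 0], "spin": 0},
    {"xyz": [-2.5, -0.2, 0], "spin": 0},
    {"xyz": [-2.5, -0.2, 0], "spin": 0},
    {"xyz": [-2.5, -0.2, 0], "spin": 0},
    {"xyz": [-2.5, -0.2, 0], "spin": 0},
    {"xyz": [-2.5, -0.2, 0], "spin": 0},
    {"xyz": [-2.5, -0.3, 0], "spin": 0},
    {"xyz": [-2.5, -0.3, 0], "spin": 0},
    {"xyz": [-2.5, -0.3, 0], "spin": 0},
    {"xyz": [-2.5, -0.3, 0], "spin": 0},
    {"xyz": [-2.5, -0.3, 0], "spin": 0},
    {"xyz": [-2.5, -0.3, 0], "spin": 0},
    {"xyz": [-2.5, -0.2, 0], "spin": 0},
    {"xyz": [-2.5, -0.1, 0], "spin": 0},
    {"xyz": [-2, -0.1, 0], "spin": 0},
    {"xyz": [-1, 0, 0], "spin": 0},
    {"xyz": [0, 0, 0], "spin": 0},
    {"xyz": [0, 0, 0], "spin": 0},
  ],
)

```text
t: 7.1
ee_pos: [0.5812, -0.1976, 0.2327]
tcp_rot: [-0.001, 0.622, 0.783, -0.0]
wrist_force: [1.1, 0.1, -2.5]
grip_width: 0.277
grasp_force: 58.8
```

```bash
python3 - <<'E'
from h import *
go(.5805,-.193,.21)
s=grab('scene','s1.png'); t=grab('top','t1.png')
o=np.zeros((600,800,3),np.uint8); o[:600,:480]=cv2.resize(s[140:340,140:300],None,fx=3,fy=3,interpolation=cv2.INTER_CUBIC); o[:450,480:800]=cv2.resize(t[150:300,360:466],(320,450))
cv2.imwrite('pics/c2.png',o)
E
```

```text
t 7.1 tcp [ 0.5812 -0.1976  0.2327] yang 13.09 tilt [-1.3e-03  9.0e-04 -1.0e+00] tool cm [0.46 0.04 2.27] spin None F [ 1.08  0.15 -2.54] T [-0.01  0.01  0.01] g 0.277 58.8018000125885
```

View pics/c2.png

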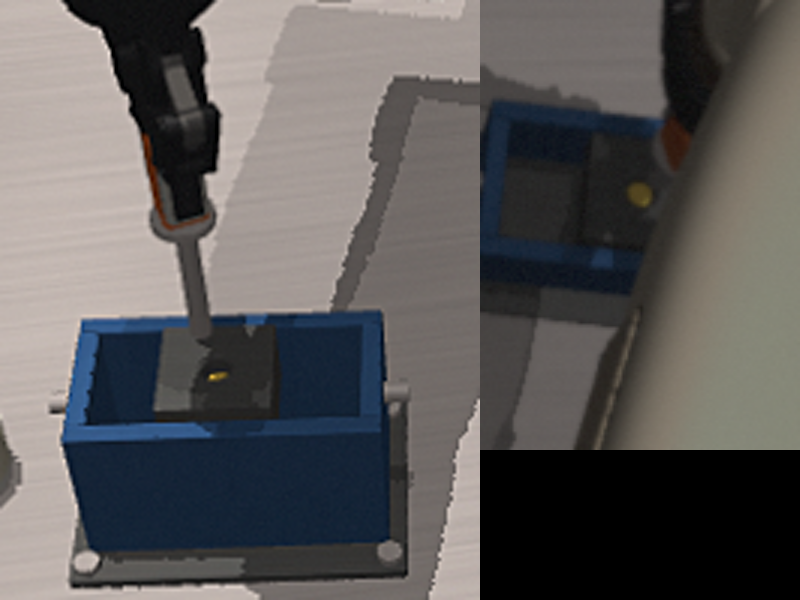

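The rod is held at the handle. Its tip is at scene ≈(206.5,252.5), the collar's centre is at ≈(201,212), and the bore is at ≈(212,263).

```bash
python3 - <<'E'
from h import *
print(onz('scene',206.5,252,.138).round(4),onz('scene',201,213,.221).round(4))
# scene crop carrier corners (px): far-left, far-right, near-right, near-left
s=np.array([[397,345],[583,343],[575,482],[382,487]],float); s[:,0]=185+(s[:,0]-350)/5; s[:,1]=240+(s[:,1]-300)/5
P=np.array([onz('scene',*p,.11) for p in s]); print(P.round(4),P.mean(0))
t=np.array([[437,45],[617,68],[600,245],[420,222]],float); t[:,0]=380+(t[:,0]-350)/5;t[:,1]=185+t[:,1]/5
P=np.array([onz('top',*p,.11) for p in t]); print(P.round(4),P.mean(0))
E
```

```text
[ 0.5841 -0.198   0.138 ] [ 0.5833 -0.1967  0.221 ]
[[ 0.5456 -0.219   0.11  ]
 [ 0.5557 -0.1578  0.11  ]
 [ 0.6174 -0.166   0.11  ]
 [ 0.6086 -0.2268  0.11  ]] [ 0.5818681  -0.19240218  0.11      ]
[[ 0.6148 -0.1664  0.11  ]
 [ 0.6056 -0.2286  0.11  ]
 [ 0.5438 -0.2195  0.11  ]
 [ 0.553  -0.1579  0.11  ]] [ 0.57931184 -0.19312766  0.11      ]
```

Emit:
jog_arm(
  deltas=[
    {"xyz": [0.3, -0.05, 0], "spin": 0},
    {"xyz": [0.25, -0.05, 0.3], "spin": 0},
    {"xyz": [0, 0, 0.6], "spin": 0},
    {"xyz": [0, 0, 0.6], "spin": 0},
    {"xyz": [0, 0, 0.5], "spin": 0},
    {"xyz": [0, 0, 0.2], "spin": 0},
    {"xyz": [0, 0, 0.1], "spin": 0},
    {"xyz": [0, 0, 0.1], "spin": 0},
    {"xyz": [0, 0, 0.1], "spin": 0},
    {"xyz": [0, 0, 0.1], "spin": 0},
    {"xyz": [0, 0, 0.1], "spin": 0},
    {"xyz": [0, 0, 0], "spin": 0},
  ],
)

```text
t: 8.4
ee_pos: [0.5794, -0.1929, 0.2062]
tcp_rot: [-0.0, 0.622, 0.783, -0.0]
wrist_force: [0.0, -0.7, -1.4]
grip_width: 0.274
grasp_force: 58.8
```

```bash
python3 - <<'E'
from h import *
go(.5792,-.1925,.2)
E
```

```text
t 8.4 tcp [ 0.5794 -0.1929  0.2062] yang 13.09 tilt [-2.e-04  0.e+00 -1.e+00] tool cm [ 0.04 -0.01  0.62] spin None F [ 0.05 -0.69 -1.36] T [0.   0.03 0.05] g 0.274 58.80176603794098
```

Emit:
jog_arm(
  deltas=[
    {"xyz": [0, 0, 0.1], "spin": 0},
    {"xyz": [0, 0, 0.1], "spin": 0},
    {"xyz": [0, 0, 0.1], "spin": 0},
    {"xyz": [0, 0, 0], "spin": 0},
  ],
)

```text
t: 8.8
ee_pos: [0.5794, -0.1929, 0.2031]
tcp_rot: [-0.0, 0.622, 0.783, -0.0]
wrist_force: [-0.2, 0.0, -1.1]
grip_width: 0.273
grasp_force: 58.8
```

Emit:
jog_arm(
  deltas=[
    {"xyz": [0, 0, 0.1], "spin": 0},
    {"xyz": [0, 0, 0.1], "spin": 0},
    {"xyz": [0, 0, 0], "spin": 0},
  ],
)

```text
t: 9.1
ee_pos: [0.5794, -0.1929, 0.2011]
tcp_rot: [-0.0, 0.622, 0.783, -0.0]
wrist_force: [1.0, -0.4, -2.3]
grip_width: 0.275
grasp_force: 58.8
```

Emit:
jog_arm(
  deltas=[
    {"xyz": [0, 0, 0.1], "spin": 0},
    {"xyz": [0, 0, 0.1], "spin": 0},
    {"xyz": [0, 0, 0.1], "spin": 0},
    {"xyz": [0, 0, 0], "spin": 0},
  ],
)

```text
t: 9.5
ee_pos: [0.5794, -0.1929, 0.1981]
tcp_rot: [-0.0, 0.622, 0.783, -0.0]
wrist_force: [0.0, 0.3, -1.3]
grip_width: 0.275
grasp_force: 58.8
```

Emit:
jog_arm(
  deltas=[
    {"xyz": [0, 0, 0.1], "spin": 0},
    {"xyz": [0, 0, 0.1], "spin": 0},
    {"xyz": [0, 0, 0.1], "spin": 0},
    {"xyz": [0, 0, 0], "spin": 0},
  ],
)

```text
t: 9.9
ee_pos: [0.5794, -0.1929, 0.1951]
tcp_rot: [-0.0, 0.622, 0.783, -0.0]
wrist_force: [0.8, 0.4, -1.3]
grip_width: 0.274
grasp_force: 58.8
```

Emit:
jog_arm(
  deltas=[
    {"xyz": [0, 0, 0.1], "spin": 0},
    {"xyz": [0, 0, 0.1], "spin": 0},
    {"xyz": [0, 0, 0.1], "spin": 0},
    {"xyz": [0, 0, 0], "spin": 0},
  ],
)

```text
t: 10.3
ee_pos: [0.5795, -0.193, 0.1924]
tcp_rot: [0.0, 0.622, 0.783, 0.0]
wrist_force: [-0.5, 0.2, -0.8]
grip_width: 0.276
grasp_force: 58.7
```

Emit:
jog_arm(
  deltas=[
    {"xyz": [0, 0, 0.1], "spin": 0},
    {"xyz": [0, 0, 0.1], "spin": 0},
    {"xyz": [0, 0, 0.1], "spin": 0},
    {"xyz": [0, 0, 0.1], "spin": 0},
  ],
)

```text
t: 10.7
ee_pos: [0.5796, -0.193, 0.1903]
tcp_rot: [0.001, 0.622, 0.783, 0.0]
wrist_force: [-2.8, 0.2, 8.0]
grip_width: 0.274
grasp_force: 59.9
```

Emit:
jog_arm(
  deltas=[
    {"xyz": [0, 0, 0.1], "spin": 0},
    {"xyz": [0, 0, 0.1], "spin": 0},
    {"xyz": [0, 0, 0.1], "spin": 0},
    {"xyz": [0, 0, 0.1], "spin": 0},
    {"xyz": [0, 0, 0.1], "spin": 0},
    {"xyz": [0, 0, 0.1], "spin": 0},
  ],
)

```text
t: 11.3
ee_pos: [0.5796, -0.193, 0.1844]
tcp_rot: [0.001, 0.622, 0.783, 0.0]
wrist_force: [-2.9, 1.0, 7.6]
grip_width: 0.273
grasp_force: 59.9
```

Emit:
jog_arm(
  deltas=[
    {"xyz": [0, 0, 0.1], "spin": 0},
    {"xyz": [0, 0, 0.1], "spin": 0},
    {"xyz": [0, 0, 0.1], "spin": 0},
    {"xyz": [0, 0, 0.1], "spin": 0},
    {"xyz": [0, 0, 0.1], "spin": 0},
    {"xyz": [0, 0, 0.1], "spin": 0},
  ],
)

```text
t: 11.9
ee_pos: [0.5796, -0.193, 0.1784]
tcp_rot: [0.001, 0.622, 0.783, 0.0]
wrist_force: [-2.7, 0.2, 8.4]
grip_width: 0.276
grasp_force: 59.9
```

Emit:
jog_arm(
  deltas=[
    {"xyz": [0, 0, 0.1], "spin": 0},
    {"xyz": [0, 0, 0.1], "spin": 0},
    {"xyz": [0, 0, 0.1], "spin": 0},
    {"xyz": [0, 0, 0.1], "spin": 0},
    {"xyz": [0, 0, 0.1], "spin": 0},
    {"xyz": [0, 0, 0.1], "spin": 0},
    {"xyz": [0, 0, 0.1], "spin": 0},
    {"xyz": [0, 0, 0.1], "spin": 0},
  ],
)

```text
t: 12.7
ee_pos: [0.5796, -0.193, 0.1703]
tcp_rot: [0.001, 0.622, 0.783, 0.0]
wrist_force: [-2.0, 0.3, 7.6]
grip_width: 0.275
grasp_force: 59.9
```

Emit:
jog_arm(
  deltas=[
    {"xyz": [0, 0, 0.1], "spin": 0},
    {"xyz": [0, 0, 0.1], "spin": 0},
    {"xyz": [0, 0, 0.1], "spin": 0},
    {"xyz": [0, 0, 0.1], "spin": 0},
    {"xyz": [0, 0, 0.1], "spin": 0},
    {"xyz": [0, 0, 0.1], "spin": 0},
    {"xyz": [0, 0, 0.1], "spin": 0},
  ],
)

```text
t: 13.4
ee_pos: [0.5796, -0.193, 0.1633]
tcp_rot: [0.001, 0.622, 0.783, 0.0]
wrist_force: [-2.3, 0.3, 7.6]
grip_width: 0.274
grasp_force: 59.9
```

Emit:
jog_arm(
  deltas=[
    {"xyz": [0, 0, 0.1], "spin": 0},
    {"xyz": [0, 0, 0.1], "spin": 0},
    {"xyz": [0, 0, 0], "spin": 0},
  ],
)

```text
t: 13.7
ee_pos: [0.5796, -0.193, 0.1611]
tcp_rot: [0.001, 0.622, 0.783, 0.0]
wrist_force: [-2.8, 1.2, 6.6]
grip_width: 0.271
grasp_force: 59.9
```

Emit:
jog_arm(
  deltas=[
    {"xyz": [0, 0, 0.05], "spin": 0},
    {"xyz": [0, 0, 0.05], "spin": 0},
    {"xyz": [0, 0, 0], "spin": 0},
    {"xyz": [0, 0, 0], "spin": 0},
  ],
)

```text
t: 14.1
ee_pos: [0.5796, -0.193, 0.1602]
tcp_rot: [0.001, 0.622, 0.783, 0.0]
wrist_force: [-2.7, 1.1, 6.6]
grip_width: 0.273
grasp_force: 59.9
```

Emit:
jog_arm(
  deltas=[
    {"xyz": [0, 0, -0.3], "spin": 0},
    {"xyz": [0, 0, -0.6], "spin": 0},
    {"xyz": [0, 0, -1], "spin": 0},
    {"xyz": [0, 0, -1], "spin": 0},
    {"xyz": [0, 0, -1], "spin": 0},
    {"xyz": [0, 0, -1], "spin": 0},
    {"xyz": [0, 0, -1], "spin": 0},
    {"xyz": [0, 0, -1], "spin": 0},
    {"xyz": [0, 0, -0.5], "spin": 0},
    {"xyz": [0, 0, 0], "spin": 0},
  ],
)

```text
t: 15.1
ee_pos: [0.58, -0.1931, 0.2335]
tcp_rot: [0.001, 0.622, 0.783, 0.0]
wrist_force: [-0.0, 0.8, -1.1]
grip_width: 0.273
grasp_force: 58.9
```

Emit:
jog_arm(
  deltas=[
    {"xyz": [1, 0.1, 0], "spin": 0},
    {"xyz": [2, 0.2, 0], "spin": 0},
    {"xyz": [2.5, 0.2, 0], "spin": 0},
    {"xyz": [2.5, 0.2, 0], "spin": 0},
    {"xyz": [2.5, 0.2, 0], "spin": 0},
    {"xyz": [2.5, 0.2, 0], "spin": 0},
    {"xyz": [2.5, 0.3, 0], "spin": 0},
    {"xyz": [2.5, 0.3, 0], "spin": 0},
    {"xyz": [2.5, 0.3, 0], "spin": 0},
    {"xyz": [2.5, 0.3, 0], "spin": 0},
    {"xyz": [2.5, 0.3, 0], "spin": 0},
    {"xyz": [2.5, 0.3, 0], "spin": 0},
    {"xyz": [2.5, 0.3, 0], "spin": 0},
    {"xyz": [2.5, 0.2, 0], "spin": 0},
    {"xyz": [2.5, 0.1, 0], "spin": 0},
    {"xyz": [2, 0.1, 0], "spin": 0},
    {"xyz": [0.5, 0, 0], "spin": 0},
    {"xyz": [0, 0, 0], "spin": 0},
    {"xyz": [0, 0, 0], "spin": 0},
  ],
)

```text
t: 17.0
ee_pos: [0.5282, 0.1848, 0.232]
tcp_rot: [-0.0, 0.622, 0.783, -0.0]
wrist_force: [0.9, 0.4, -1.4]
grip_width: 0.275
grasp_force: 58.9
```

```bash
python3 - <<'E'
from h import *
go(.5288,.1855,.105)
s=grab('scene','s2.png'); t=grab('top','t2.png')
o=np.zeros((600,800,3),np.uint8); o[:600,:480]=cv2.resize(s[110:310,350:510],None,fx=3,fy=3,interpolation=cv2.INTER_CUBIC); o[:450,480:800]=cv2.resize(t[150:300,360:466],(320,450))
cv2.imwrite('pics/c3.png',o)
E
```

```text
t 17.0 tcp [0.5282 0.1848 0.232 ] yang 13.07 tilt [-6.e-04 -7.e-04 -1.e+00] tool cm [ 0.06  0.08 12.7 ] spin None F [ 0.89  0.37 -1.45] T [-0.    0.05  0.02] g 0.275 58.89035940170288
```

View pics/c3.png

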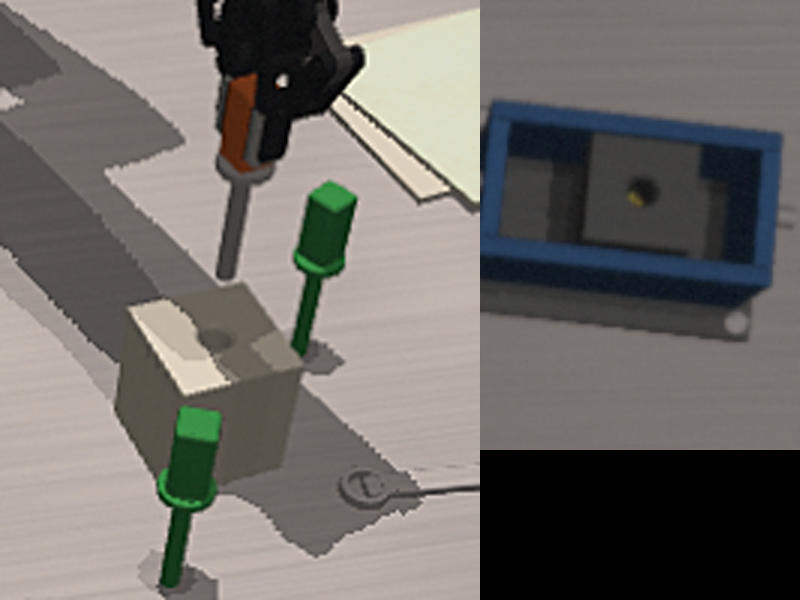

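The rod hangs straight, with its tip at scene ≈(425.5,202). The block's hole is at ≈(421.7,223.5), and the bush now sits deep in the bore.

```bash
python3 - <<'E'
from h import *
print(onz('scene',425.5,201.5,.137).round(4),onz('scene',421.7,223.5,.09).round(4))
t=cv2.imread('pics/t2.png'); y=blob(t,(18,60,30),(38,255,255),(395,195,432,235)); print(y.sum()//255)
E
```

```text
[0.5273 0.1873 0.137 ] [0.5335 0.1849 0.09  ]
21
```

Emit:
jog_arm(
  deltas=[
    {"xyz": [0.05, 0.2, 0.3], "spin": 0},
    {"xyz": [0, 0, 0.7], "spin": 0},
    {"xyz": [0, 0, 0.8], "spin": 0},
    {"xyz": [0, 0, 0.8], "spin": 0},
    {"xyz": [0, 0, 0.7], "spin": 0},
    {"xyz": [0, 0, 0.5], "spin": 0},
    {"xyz": [0, 0, 0.2], "spin": 0},
    {"xyz": [0, 0, 0.2], "spin": 0},
    {"xyz": [0, 0, 0.2], "spin": 0},
    {"xyz": [0, 0, 0.1], "spin": 0},
    {"xyz": [0, 0, 0.1], "spin": 0},
    {"xyz": [0, 0, 0.1], "spin": 0},
  ],
)

```text
t: 18.3
ee_pos: [0.5305, 0.1864, 0.1855]
tcp_rot: [0.0, 0.622, 0.783, 0.0]
wrist_force: [-0.3, 0.6, -1.9]
grip_width: 0.276
grasp_force: 58.9
```

Emit:
jog_arm(
  deltas=[
    {"xyz": [0, 0, 0.1], "spin": 0},
    {"xyz": [0, 0, 0.1], "spin": 0},
    {"xyz": [0, 0, 0.1], "spin": 0},
    {"xyz": [0, 0, 0.1], "spin": 0},
  ],
)

```text
t: 18.7
ee_pos: [0.5304, 0.1863, 0.1812]
tcp_rot: [0.0, 0.622, 0.783, 0.0]
wrist_force: [0.1, 0.8, -2.2]
grip_width: 0.277
grasp_force: 58.9
```

Emit:
jog_arm(
  deltas=[
    {"xyz": [0, 0, 0.1], "spin": 0},
    {"xyz": [0, 0, 0.2], "spin": 0},
    {"xyz": [0, 0, 0.2], "spin": 0},
    {"xyz": [0, 0, 0], "spin": 0},
  ],
)

```text
t: 19.1
ee_pos: [0.5301, 0.1862, 0.1758]
tcp_rot: [-0.0, 0.622, 0.783, -0.0]
wrist_force: [0.5, -0.1, -1.1]
grip_width: 0.276
grasp_force: 58.9
```

Tip is 9 mm below the mouth with no contact. Continuing down to the seat at TCP ≈0.105.

Emit:
jog_arm(
  deltas=[
    {"xyz": [0, 0, 0.3], "spin": 0},
    {"xyz": [0, 0, 0.4], "spin": 0},
    {"xyz": [0, 0, 0.5], "spin": 0},
    {"xyz": [0, 0, 0.5], "spin": 0},
    {"xyz": [0, 0, 0.5], "spin": 0},
    {"xyz": [0, 0, 0.5], "spin": 0},
    {"xyz": [0, 0, 0.3], "spin": 0},
    {"xyz": [0, 0, 0], "spin": 0},
  ],
)

```text
t: 19.9
ee_pos: [0.5299, 0.1862, 0.1456]
tcp_rot: [-0.0, 0.622, 0.783, -0.001]
wrist_force: [0.2, 0.2, -1.4]
grip_width: 0.272
grasp_force: 58.9
```

Emit:
jog_arm(
  deltas=[
    {"xyz": [0, 0, 0.5], "spin": 0},
    {"xyz": [0, 0, 0.5], "spin": 0},
    {"xyz": [0, 0, 0.5], "spin": 0},
    {"xyz": [0, 0, 0.5], "spin": 0},
    {"xyz": [0, 0, 0.3], "spin": 0},
    {"xyz": [0, 0, 0.2], "spin": 0},
    {"xyz": [0, 0, 0.2], "spin": 0},
    {"xyz": [0, 0, 0.1], "spin": 0},
    {"xyz": [0, 0, 0.1], "spin": 0},
    {"xyz": [0, 0, 0], "spin": 0},
  ],
)

```text
t: 20.9
ee_pos: [0.5303, 0.1863, 0.1173]
tcp_rot: [-0.0, 0.622, 0.783, -0.0]
wrist_force: [0.5, 0.4, -0.8]
grip_width: 0.272
grasp_force: 58.9
```

Emit:
jog_arm(
  deltas=[
    {"xyz": [0, 0, 0.1], "spin": 0},
    {"xyz": [0, 0, 0.1], "spin": 0},
    {"xyz": [0, 0, 0], "spin": 0},
  ],
)

```text
t: 21.2
ee_pos: [0.5303, 0.1863, 0.1152]
tcp_rot: [-0.0, 0.622, 0.783, -0.0]
wrist_force: [-0.7, -0.7, -1.4]
grip_width: 0.274
grasp_force: 58.9
```

Emit:
jog_arm(
  deltas=[
    {"xyz": [0, 0, 0.2], "spin": 0},
    {"xyz": [0, 0, 0.2], "spin": 0},
    {"xyz": [0, 0, 0.2], "spin": 0},
    {"xyz": [0, 0, 0.1], "spin": 0},
    {"xyz": [0, 0, 0.1], "spin": 0},
    {"xyz": [0, 0, 0], "spin": 0},
  ],
)

```text
t: 21.8
ee_pos: [0.5303, 0.1863, 0.1071]
tcp_rot: [-0.0, 0.622, 0.783, -0.0]
wrist_force: [0.5, -0.0, -0.9]
grip_width: 0.269
grasp_force: 58.9
```

Emit:
jog_arm(
  deltas=[
    {"xyz": [0, 0, 0.1], "spin": 0},
    {"xyz": [0, 0, 0.1], "spin": 0},
    {"xyz": [0, 0, 0], "spin": 0},
  ],
)

```text
t: 22.1
ee_pos: [0.5304, 0.1863, 0.1053]
tcp_rot: [0.0, 0.622, 0.783, 0.0]
wrist_force: [-0.8, -0.2, -2.2]
grip_width: 0.275
grasp_force: 59.0
```

Emit:
jog_arm(
  deltas=[
    {"xyz": [0, 0, 0.05], "spin": 0},
    {"xyz": [0, 0, 0], "spin": 0},
  ],
)

```text
t: 22.3
ee_pos: [0.5304, 0.1863, 0.1052]
tcp_rot: [0.0, 0.622, 0.783, 0.0]
wrist_force: [-1.0, -0.7, 1.3]
grip_width: 0.272
grasp_force: 59.4
```

Emit:
jog_arm(
  deltas=[
    {"xyz": [0, 0, 0], "spin": 0},
    {"xyz": [0, 0, 0], "spin": 0},
    {"xyz": [0, 0, 0], "spin": 0},
    {"xyz": [0, 0, 0], "spin": 0},
    {"xyz": [0, 0, 0], "spin": 0},
    {"xyz": [0, 0, 0], "spin": 0},
  ],
  claw=0.3,
)

```text
t: 22.9
ee_pos: [0.5304, 0.1863, 0.1048]
tcp_rot: [-0.0, 0.622, 0.783, -0.0]
wrist_force: [0.1, -0.2, 0.9]
grip_width: 0.65
grasp_force: 0.0
```

Emit:
jog_arm(
  deltas=[
    {"xyz": [0, 0, -0.5], "spin": 0},
    {"xyz": [0, 0, -1], "spin": 0},
    {"xyz": [0, 0, -1.5], "spin": 0},
    {"xyz": [0, 0, -2], "spin": 0},
    {"xyz": [0, 0, -2], "spin": 0},
    {"xyz": [0, 0, -2], "spin": 0},
    {"xyz": [0, 0, -2], "spin": 0},
    {"xyz": [0, 0, -1], "spin": 0},
    {"xyz": [0, 0, 0], "spin": 0},
    {"xyz": [0, 0, 0], "spin": 0},
  ],
)

```text
t: 23.9
ee_pos: [0.5302, 0.1862, 0.2245]
tcp_rot: [-0.0, 0.622, 0.783, -0.0]
wrist_force: [-1.3, 0.1, -0.4]
grip_width: 0.646
grasp_force: 0.0
```

```bash
python3 - <<'E'
from h import *
s=grab('scene','s3.png')
o=cv2.resize(s[110:310,350:550],None,fx=3,fy=3,interpolation=cv2.INTER_CUBIC); cv2.imwrite('pics/c4.png',o)
for f in('s3','scene0'):
    i=cv2.imread(f'pics/{f}.png'); m=blob(i,(3,120,60),(18,255,255),(395,180,455,240)); ys,xs=np.where(m); print(xs.min(),xs.max(),ys.min(),ys.max())
E
```

```text
415 434 195 224
414 433 194 223
```

View pics/c4.png

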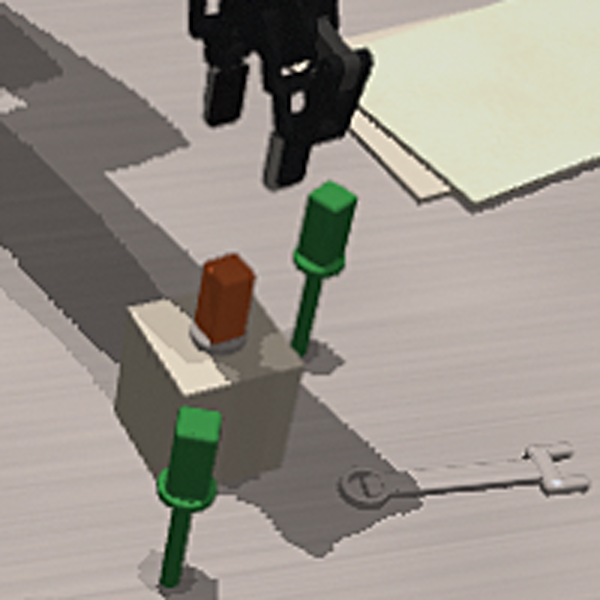

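The rod stands home in the block with its handle at scene ≈(424,209), within 1 px of where it started. The gripper is clear above it, so I'm handing in.

```bash
python3 -c "
from cell import ctrl
print(ctrl.close_job())"
```

```text
the job is handed in; nothing more can be done
None
```

I pushed the bush down to about 37 mm (estimated from tool height; 32 mm needed), stood the rod back home in its white block and released it, and handed the job in at about 24 s; no verdict was returned.

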